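# Cap the compressor's intake filter

### The arm

A 7-joint arm with a two-finger parallel gripper is mounted at the origin on the work surface. World frame = base frame: x ahead of the robot, y to its left, z up, the work surface at z = 0. Lengths are in m, angles in degrees, forces in N, time in s.
With the tool pointing down it reaches from about 0.425 to 0.875 m from the base axis. Payload 4.7 kg.
Tool frame: the origin (TCP) lies on the centre line of the jaws, within the pads' length; the fingertips stand 25 mm ahead of it and the grasp point (between the pads) lies 6 mm ahead of it; z points along the fingers, y is the direction in which the jaws open and shut (so a half turn about z gives the same grasp; the last joint's range is limited). The gripper opens to 87 mm and grips with 3 to 60 N. Pads are 19 mm wide; open, the fingers measure 117 mm over their backs; the gripper's body (75 mm by 190 mm) begins 51 mm behind the grasp point.
Start: joints at [-68.978, 18.392, -4.016, 83.108, 1.295, 78.541, -3.26], TCP at [0.225, 0.61, 0.248] pointing down, gripper open.
Joint ranges: [-163.93, 163.93], [-17.29, 119.83], [-79.2, 71.16], [3.27, 140.29], [-89.18, 269.18], [5.43, 117.66], [-154.24, 154.24]. Speed limits (degrees/s): [147.25, 147.25, 180, 180, 180, 180, 180].

### API

Orientations are given as [roll, pitch, yaw] about the fixed x, y, z axes, in that order (R = Rz(yaw) Ry(pitch) Rx(roll)).
In Python, from cell import env gives the robot as it stands.
- The arm moves only by the shell command python3 -m creep 'ROWS' [OPENING] [FORCE]. ROWS is JSON, a list of rows, each an object of numbers: "tx", "ty", "tz": the shift along the tool's x, y, z in m; "rx", "ry", "rz": the turn, a rotation vector about the tool's x, y, z in degrees. In form: [{"tx": .., "ty": .., "tz": .., "rx": .., "ry": .., "rz": ..}, ...]. A call has 1 to 20 rows; each row shifts and turns the commanded pose from where the row before left it, along the tool's axes as they then stand; what a row does not reach is not made up. A row lasts 1/8 s, in which the tool goes at most 62.5 mm and 10.7 degrees, less where a joint would pass 70% of its speed; a pose out of reach is approached as far as the arm can. A call is refused whole if a number of a shift passes 0.0625 or a number of a turn 10.7, either way. A call with a gripper value outside its range is refused whole. OPENING is the finger opening in m, from 0 to 0.087, set as the call begins (- or left out, the last holds). The fingers move at their own pace and stop on an object; FORCE is the grip in N (left out, the last holds). Time passes only in rows, so rows that do not move let the fingers close. It gives the time, the measured TCP pose, the force and the opening at its end, in the units of the state.
- env.get_obs(): the state, without advancing time (a new reading comes with each control period).
- env.read_camera(name): name is "scene" or "top"; returns a dict with "pixels" (420x560x3 uint8, red, green, blue), "intrinsics" (3x3 intrinsics, pixels), "R" (3x3) and "t" (3): a world point X has camera coordinates R X + t. Camera axes: x right, y down, z forward; pixel columns grow to the right and rows downward; lengths in m; the calibration is good to about 2 mm. A picture is of the moment at which its call begins. There is no depth.
- env.sign_off(): hands the job in, once; it reports no verdict.
The state is a dict: "time_s": time; "qpos": joint angles; "joint_velocities": joint speeds; "effort": joint torques, N m; "tool_pos": TCP position; "tool_rot": TCP orientation; "force": force on the tool from outside, world axes, zero at the start; "wrist_torque": the same for the moment, N m; "grip_width": finger opening in m.
Only numpy, scipy, OpenCV 4.12 (cv2) and the standard library are available. Lean on these libraries where they do the work, as an engineer would, in place of code of your own. Each camera call takes 0.05 s, during which the arm holds its last target.

### The job

Close the open mouth of the compressor's intake filter housing with the larger of the two black sprung dust caps: pinch its two upright tabs together to pick it up, lower it into the mouth until its flange sits flat on the rim, then let go so that the tabs spring out under the rim. Leave the smaller cap where it lies.

Things in the scene. Friction and masses are not known exactly. Their poses are not given: they have to be found in the camera images.
- cap_center (a point): Larger black dust cap, flange up, 51 mm high; point on its axis half-way up, 25.5 mm above its underside, z up. Plug 72 mm diameter, 16 mm deep; flange 106 mm diameter, underside 9.5 mm and top 4.5 mm below the point. Two upright grey tabs on the flange, tops 25.5 mm above the point, on the cap's y axis: pinch them along y from above, tips just above the flange. About 80 to 125 g.
- cap_tab (a joint): How far each tab of the larger cap is pushed in, m: 0 free (tabs 62 mm over their outer faces), 0.010 fully pinched (42 mm). Tabs 22 mm wide, 6 mm thick; linked, they move equally, against springs (1.2 to 2.7 N each), and spring back. Each has a nose under the flange, tops 18.5 mm below cap_center: 94 mm tip to tip along y when free, 74 mm pinched.
- mouth (a point): Centre of the filter housing's mouth, level with the rim's top, 90 mm above the bench, z up. Grey round canister 122 mm across, fixed on a square foot. Rim: flat ring 6 mm thick, hole 88 mm; under it a groove 97 mm in diameter all round; 33 mm deep inside. The pinched cap passes in any yaw with 7 mm to spare all round, free tabs do not. Seated, cap_center is 9.5 mm above this point.
- small_cap_center (a point): Smaller dust cap of the same shape, too small for this mouth: flange 72 mm in diameter, 41 mm high; point on its axis half-way up, 20.5 mm above its underside. Either cap may lie nearer to the robot.
There are look-alikes about, which are no part of the job. What is shaped like the part that bears cap_center but orange is not meant. Leave any red look-alike of the part that bears mouth alone.

How it is judged:
By the outcome, as a careful person would: the job done as asked, in the order asked, and still so for the second after the job is handed in, with the robot touching nothing.
It also fails if it takes over 38 s, if anything falls off the work surface, if the arm or the gripper's body presses on something with over 40 N, if the wrist force passes 120 N, or if a joint passes its speed limit or range.

## Working session

There is one attempt and no reset: what is moved stays moved. The work goes in short steps, Python scripts to look and compute and a shell command to move; the robot and the scene stay as the last step left them, time stands still between calls to the robot, and variables do not carry over. Pictures are saved under pics/ and viewed, and the job is handed in when it is done.

```bash
mkdir -p pics; ls; python3 - <<'E'
from cell import env
import cv2
o=env.get_obs();print({k:(v if not hasattr(v,'round') else v) for k,v in o.items()})
for n in("scene","top"):
    c=env.read_camera(n);cv2.imwrite(f"pics/{n}0.png",c["pixels"][:,:,::-1]);print(n,c["intrinsics"],c["R"],c["t"])
E
```

```text
pics
{'time_s': 0.0, 'qpos': array([-68.9789052 ,  18.43921125,  -4.01719469,  83.1744628 ,
         1.29489768,  78.5422614 ,  -3.26047612]), 'joint_velocities': array([ 0.03687914, -0.00909831,  0.0221081 ,  0.14538005,  0.04817525,
        0.03656619,  0.05045379]), 'effort': array([ 1.47764426e-04, -4.91292965e+01, -4.03563436e-01, -3.12526166e+01,
       -6.38159411e-02,  4.35472280e-02,  1.62308652e-04]), 'tool_pos': array([0.22443613, 0.60947698, 0.24646384]), 'tool_rot': array([-1.79889312e+02,  5.19682847e-03,  1.59789732e+02]), 'force': array([-0.22476731,  0.08345789, -0.29357841]), 'wrist_torque': array([-0.00228917,  0.01382565,  0.01934279]), 'grip_width': 0.08708355770037438}
scene [[546.41252871   0.         280.57409573]
 [  0.         546.41252871 203.92416841]
 [  0.           0.           1.        ]] [[ 0.83335893  0.55235441  0.02043302]
 [ 0.3326614  -0.47169105 -0.81660513]
 [-0.44141737  0.68732246 -0.57683494]] [-0.38094231 -0.13585421  1.68056598]
top [[459.55772559   0.         270.02539968]
 [  0.         459.55772559 198.16992227]
 [  0.           0.           1.        ]] [[-0.0162872  -0.99971174 -0.01763984]
 [-0.98795756  0.01880558 -0.15357801]
 [ 0.15386547  0.01492606 -0.98797906]] [-0.06854926  0.50588195  1.19819501]
```

View pics/scene0.png

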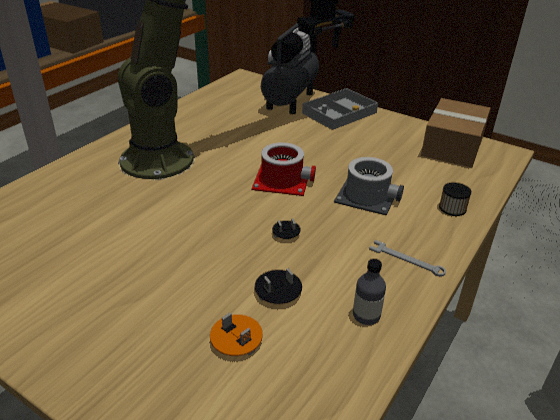

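View pics/top0.png

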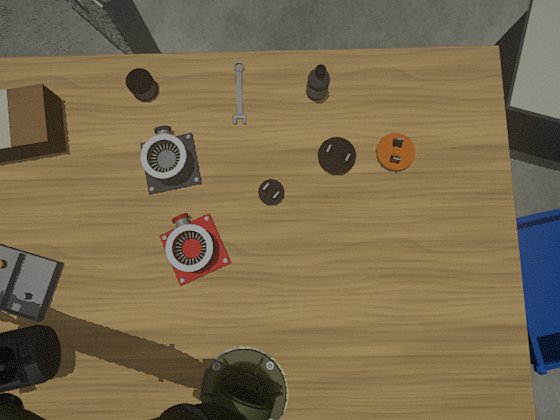

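Candidates: black discs at top (337,156) and (271,192), and an orange one at (396,152). The larger black disc at (337,156), scene (278,288), fits. The grey housing is at top (164,157), scene (370,178), and the red look-alike is at top (190,248). I'll confirm in enlarged crops.

```bash
python3 - <<'E'
import cv2,numpy as np
t=cv2.imread("pics/top0.png");s=cv2.imread("pics/scene0.png")
def crop(i,x,y,w,h,k): 
    return cv2.convertScaleAbs(cv2.resize(i[y:y+h,x:x+w],None,fx=k,fy=k,interpolation=cv2.INTER_CUBIC),alpha=1.6,beta=20)
a=crop(t,307,131,60,50,6);b=crop(t,134,131,60,50,6);c=crop(s,248,263,60,50,6);d=crop(s,335,150,72,60,5)
cv2.imwrite("pics/c1.png",np.vstack([np.hstack([a,b]),np.hstack([c,d])]))
E
```

```text
(no output)
```

View pics/c1.png

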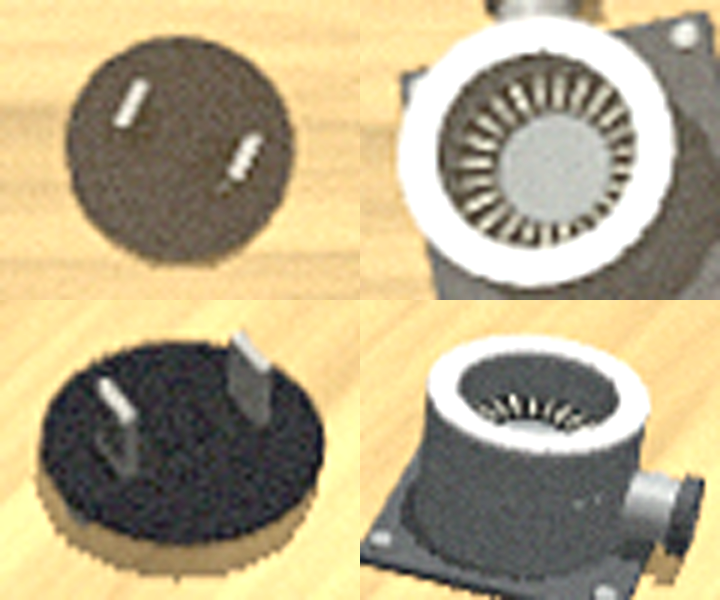

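The crop shows the larger black cap: disc centre about (180,151) in the crop, white tab tops at (131,103) and (245,157). The grey canister's white rim is centred at about (537,151).

```bash
cat > h.py <<'E'
import numpy as np,cv2
from scipy.optimize import least_squares
from cell import env
C={n:env.read_camera(n) for n in("scene","top")}
def P(n,X):
    c=C[n];p=(np.asarray(X)@c["R"].T+c["t"])@c["intrinsics"].T;return p[:,:2]/p[:,2:]
def bb(n,x,y,z,r):
    a=np.linspace(0,2*np.pi,180);q=P(n,np.c_[x+r*np.cos(a),y+r*np.sin(a),0*a+z])
    return np.r_[q.min(0),q.max(0)]
def ray(n,u,v,z):
    c=C[n];d=c["R"].T@np.linalg.inv(c["intrinsics"])@[u,v,1];o=-c["R"].T@c["t"];return (o+d*(z-o[2])/d[2])[:2]
E
python3 - <<'E'
from h import *
T=lambda l,x0,y0,k:np.array([(v+.5)/k-.5+(x0,y0)[i%2] for i,v in enumerate(l)])
def fit(obs,z,r,g):
    for names in(("top",),("scene",),("top","scene")):
        s=least_squares(lambda p:np.concatenate([bb(n,*p,z,r)-obs[n] for n in names]),g)
        print(names,s.x.round(4),s.fun.round(1))
cap={"top":T([66,37,295,266],307,131,6),"scene":T([40,42,325,243],248,263,6)}
fit(cap,.021,.053,[.6,-.2])
m={"top":T([38,16,316,288],134,131,6),"scene":T([67,36,290,152],335,150,5)}
fit(m,.09,.061,[.6,.2])
ts=[]
for n,l,k in(("top",[[131,103],[245,157]],(307,131,6)),("scene",[[116,397-300],[249,350-300]],(248,263,6))):
    a=[ray(n,*T(p,*k),.051) for p in l];d=a[0]-a[1];print(n,np.round(a,4),np.mean(a,0).round(4),np.linalg.norm(d),np.degrees(np.arctan2(d[1],d[0])))
E
```

```text
('top',) [ 0.6225 -0.2631] [-0.2  0.4  0.2 -0.4]
('scene',) [ 0.6263 -0.2663] [-0.2 -0.   0.2  0. ]
('top', 'scene') [ 0.6244 -0.2644] [ 0.3 -0.3  0.6 -1.1 -0.4 -0.8 -0.1 -0.9]
('top',) [0.6147 0.2008] [ 0.  0. -0. -0.]
('scene',) [0.6168 0.1993] [-0.2 -0.1  0.2  0.1]
('top', 'scene') [0.6155 0.2007] [ 0.1 -0.2  0.  -0.3 -0.4 -0.4 -0.1 -0.3]
top [[ 0.6376 -0.2378]
 [ 0.6115 -0.2879]] [ 0.6246 -0.2628] 0.0565003096762988 62.58436760297462
scene [[ 0.6116 -0.2884]
 [ 0.6374 -0.2399]] [ 0.6245 -0.2642] 0.05495307970202755 -118.0663754685112
```

```bash
cat > d.py <<'E'
import sys;import numpy as np
from cell import env
from scipy.spatial.transform import Rotation as R
# target x y z yaw -> tool-frame delta
x,y,z,yaw=map(float,sys.argv[1:5]);o=env.get_obs()
Rt=R.from_euler('xyz',o["tool_rot"],degrees=True);G=R.from_euler('xyz',[180,0,yaw],degrees=True)
print("t",o["time_s"],"pos",o["tool_pos"].round(4),o["tool_rot"].round(2),"F",o["force"].round(2),"w",round(o["grip_width"],4))
print("shift",Rt.inv().apply(np.array([x,y,z])-o["tool_pos"]).round(4),"turn",(Rt.inv()*G).as_rotvec(degrees=True).round(2),"q",o["qpos"].round(1))
E
python3 d.py 0.53 0.2 0.25 152.3; python3 d.py 0.6245 -0.264 0.16 152.3
python3 - <<'E'
from h import *
print("bottle",ray("top",318,98,.03),ray("scene",368,318,.0),"small",ray("top",271,192,.02))
E
```

```text
t 0.2 pos [0.2246 0.6097 0.2469] [-1.7994e+02  1.0000e-02  1.5979e+02] F [ 0.15 -0.03  0.24] w 0.0872
shift [-0.4282 -0.2789 -0.0027] turn [-0.06  0.01  7.49] q [-69.   18.4  -4.   83.1   1.3  78.5  -3.3]
t 0.2 pos [0.2246 0.6097 0.2469] [-1.7994e+02  1.0000e-02  1.5979e+02] F [ 0.15 -0.03  0.24] w 0.0872
shift [-0.6772 -0.6816  0.0877] turn [-0.06  0.01  7.49] q [-69.   18.4  -4.   83.1   1.3  78.5  -3.3]
bottle [ 0.78709064 -0.21625496] [ 0.82666381 -0.22030605] small [ 0.52450862 -0.0801357 ]
```

```bash
python3 -m creep '[{"tx":-0.02,"ty":-0.013},{"tx":-0.034,"ty":-0.022},{"tx":-0.034,"ty":-0.022},{"tx":-0.034,"ty":-0.022},{"tx":-0.034,"ty":-0.022},{"tx":-0.034,"ty":-0.022},{"tx":-0.034,"ty":-0.022},{"tx":-0.034,"ty":-0.022},{"tx":-0.034,"ty":-0.022},{"tx":-0.034,"ty":-0.022},{"tx":-0.034,"ty":-0.022},{"tx":-0.034,"ty":-0.022},{"tx":-0.034,"ty":-0.022},{"rz":3.7},{"rz":3.7}]' 0.087 15; python3 d.py 0.6245 -0.264 0.16 152.3
```

```text
t 0.3 pos [0.2246 0.6098 0.2472] [-179.96    0.    159.79] F [-0.66  1.08 -0.28] w 0.087
shift [-0.6772 -0.6818  0.0877] turn [-0.04  0.01  7.49] q [-69.   18.4  -4.   83.1   1.3  78.5  -3.3]$[0]: bad value
```

The call was refused, so rows may need all six keys.

```bash
python3 -m creep '[{"tx":-0.02,"ty":-0.013,"tz":0,"rx":0,"ry":0,"rz":0},{"tx":-0.034,"ty":-0.022,"tz":0,"rx":0,"ry":0,"rz":0},{"tx":-0.034,"ty":-0.022,"tz":0,"rx":0,"ry":0,"rz":0},{"tx":-0.034,"ty":-0.022,"tz":0,"rx":0,"ry":0,"rz":0},{"tx":-0.034,"ty":-0.022,"tz":0,"rx":0,"ry":0,"rz":0},{"tx":-0.034,"ty":-0.022,"tz":0,"rx":0,"ry":0,"rz":0},{"tx":-0.034,"ty":-0.022,"tz":0,"rx":0,"ry":0,"rz":0},{"tx":-0.034,"ty":-0.022,"tz":0,"rx":0,"ry":0,"rz":0},{"tx":-0.034,"ty":-0.022,"tz":0,"rx":0,"ry":0,"rz":0},{"tx":-0.034,"ty":-0.022,"tz":0,"rx":0,"ry":0,"rz":0},{"tx":-0.034,"ty":-0.022,"tz":0,"rx":0,"ry":0,"rz":0},{"tx":-0.034,"ty":-0.022,"tz":0,"rx":0,"ry":0,"rz":0},{"tx":-0.034,"ty":-0.022,"tz":0,"rx":0,"ry":0,"rz":0},{"tx":0,"ty":0,"tz":0,"rx":0,"ry":0,"rz":3.7},{"tx":0,"ty":0,"tz":0,"rx":0,"ry":0,"rz":3.7}]' 0.087 15; echo; python3 d.py 0.6245 -0.264 0.16 152.3
```

```text
time_s: 2.17
tool_pos: [0.5309, 0.1993, 0.2477]
tool_rot: [-180.0, -0.0, 152.1]
force: [0.2, 0.2, -0.6]
grip_width: 0.0871

t 2.175 pos [0.5309 0.1993 0.2477] [-180.     -0.    152.06] F [ 0.2   0.22 -0.6 ] w 0.0871
shift [-0.2998 -0.3654  0.0877] turn [-0.   -0.   -0.24] q [-38.    8.2  16.4  95.8  -2.4  76.3  40.8]
```

```bash
python3 -m creep '[{"tx":-0.025,"ty":-0.0304,"tz":0,"rx":0,"ry":0,"rz":0},{"tx":-0.025,"ty":-0.0304,"tz":0,"rx":0,"ry":0,"rz":0},{"tx":-0.025,"ty":-0.0304,"tz":0,"rx":0,"ry":0,"rz":0},{"tx":-0.025,"ty":-0.0304,"tz":0,"rx":0,"ry":0,"rz":0},{"tx":-0.025,"ty":-0.0304,"tz":0.01,"rx":0,"ry":0,"rz":0},{"tx":-0.025,"ty":-0.0304,"tz":0.01,"rx":0,"ry":0,"rz":0},{"tx":-0.025,"ty":-0.0304,"tz":0.01,"rx":0,"ry":0,"rz":0},{"tx":-0.025,"ty":-0.0304,"tz":0.01,"rx":0,"ry":0,"rz":0},{"tx":-0.025,"ty":-0.0304,"tz":0.01,"rx":0,"ry":0,"rz":0},{"tx":-0.025,"ty":-0.0304,"tz":0.01,"rx":0,"ry":0,"rz":0},{"tx":-0.025,"ty":-0.0304,"tz":0.01,"rx":0,"ry":0,"rz":0},{"tx":-0.025,"ty":-0.0304,"tz":0.01,"rx":0,"ry":0,"rz":0},{"tx":0,"ty":0,"tz":0.007,"rx":0,"ry":0,"rz":0},{"tx":0,"ty":0,"tz":0,"rx":0,"ry":0,"rz":0}]'; echo; python3 d.py 0.6245 -0.264 0.051 152.3
python3 - <<'E'
from h import *
o=[cv2.resize(C[n]["pixels"][y:y+100,x:x+120,::-1],None,fx=3.3,fy=3.3,interpolation=2) for n,x,y in(("top",277,106),("scene",220,215))]
cv2.imwrite("pics/c2.png",np.hstack(o))
E
```

```text
time_s: 3.92
tool_pos: [0.626, -0.2603, 0.1599]
tool_rot: [180.0, -0.1, 152.3]
force: [0.5, 0.6, -0.5]
grip_width: 0.0871

t 3.925 pos [ 0.626  -0.2603  0.1599] [ 1.7997e+02 -1.1000e-01  1.5232e+02] F [ 0.51  0.64 -0.52] w 0.0871
shift [-0.0006 -0.004   0.1089] turn [ 0.03 -0.11  0.02] q [ -2.7  26.9  31.2  85.9 -14.4  71.3  92.7]
```

View pics/c2.png

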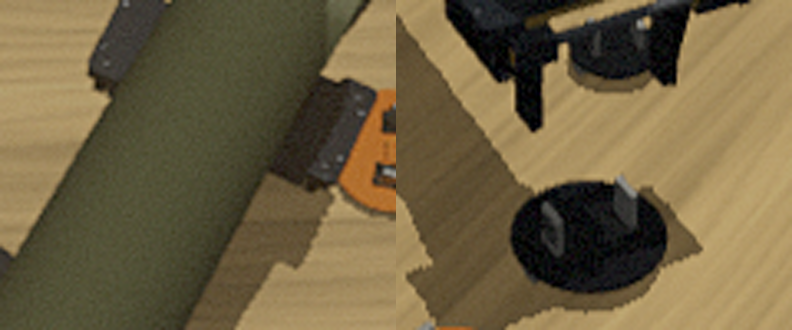

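The picture shows the jaws above the cap, with their line parallel to the tab line. I'll descend.

```bash
python3 -m creep '[{"tx":0,"ty":-0.0035,"tz":0.015,"rx":0,"ry":0,"rz":0},{"tx":0,"ty":0,"tz":0.02,"rx":0,"ry":0,"rz":0},{"tx":0,"ty":0,"tz":0.02,"rx":0,"ry":0,"rz":0},{"tx":0,"ty":0,"tz":0.02,"rx":0,"ry":0,"rz":0},{"tx":0,"ty":0,"tz":0.015,"rx":0,"ry":0,"rz":0},{"tx":0,"ty":0,"tz":0.01,"rx":0,"ry":0,"rz":0},{"tx":0,"ty":0,"tz":0,"rx":0,"ry":0,"rz":0},{"tx":0,"ty":0,"tz":0,"rx":0,"ry":0,"rz":0}]'; echo; python3 d.py 0.6245 -0.264 0.051 152.3
python3 - <<'E'
from h import *
o=[cv2.resize(C[n]["pixels"][y:y+100,x:x+120,::-1],None,fx=6,fy=6,interpolation=2) for n,x,y in(("scene",220,235),)]
cv2.imwrite("pics/c3.png",np.hstack(o))
E
```

```text
time_s: 5.03
tool_pos: [0.6262, -0.2636, 0.0613]
tool_rot: [180.0, 0.1, 152.4]
force: [0.3, -0.3, -0.1]
grip_width: 0.0872

t 5.025 pos [ 0.6262 -0.2636  0.0613] [1.7999e+02 8.0000e-02 1.5238e+02] F [ 0.27 -0.3  -0.05] w 0.0872
shift [ 0.0014 -0.0012  0.0103] turn [0.01 0.08 0.08] q [ -1.2  32.2  29.4  90.6 -17.3  61.6  95. ]
```

View pics/c3.png

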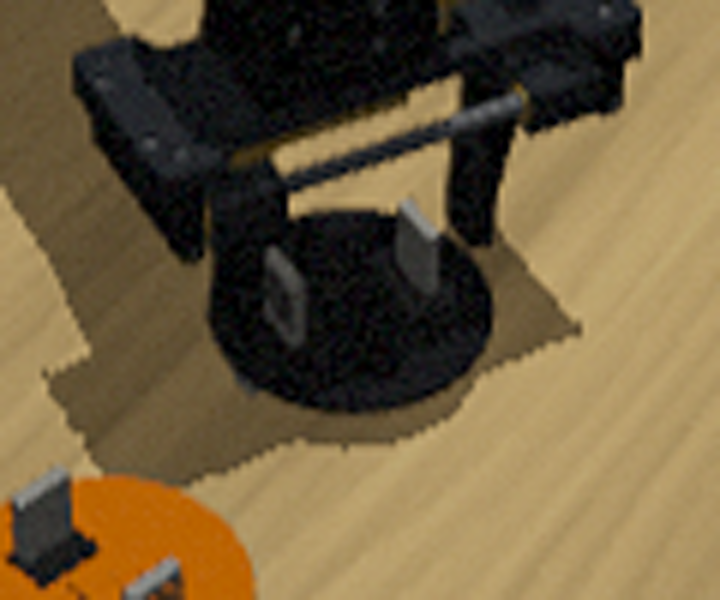

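```bash
python3 - <<'E'
from h import *
u=np.array([.4648,.8854,0]);v=np.array([-.8854,.4648,0])
def pr(l,X): print(l,((P("scene",X)-[220,235]+.5)*6).round(0).tolist())
c=np.array([.6245,-.264,0])
for s in(1,-1):
    pr("tabtop ends,base ends",[c+s*.028*u+w*.011*v+[0,0,z] for z in(.051,.021) for w in(1,-1)])
g=np.array([.6262,-.2636,.0363])
for s in(1,-1):
    pr("tip corners",[g+s*d*u+w*.0095*v for d in(.0436,.0585) for w in(1,-1)])
E
```

```text
tabtop ends,base ends [[404.0, 200.0], [434.0, 236.0], [402.0, 260.0], [431.0, 296.0]]
tabtop ends,base ends [[270.0, 247.0], [298.0, 285.0], [269.0, 308.0], [297.0, 345.0]]
tip corners [[446.0, 220.0], [471.0, 251.0], [480.0, 207.0], [506.0, 238.0]]
tip corners [[238.0, 295.0], [262.0, 327.0], [201.0, 308.0], [225.0, 341.0]]
```

The projected tab and tip positions match the picture. Next is the last 11 mm down, then pinch.

```bash
python3 -m creep '[{"tx":0.0015,"ty":-0.0005,"tz":0.006,"rx":0,"ry":0,"rz":0},{"tx":0,"ty":0,"tz":0.005,"rx":0,"ry":0,"rz":0},{"tx":0,"ty":0,"tz":0,"rx":0,"ry":0,"rz":0},{"tx":0,"ty":0,"tz":0,"rx":0,"ry":0,"rz":0}]'; echo; python3 -m creep '[{"tx":0,"ty":0,"tz":0,"rx":0,"ry":0,"rz":0},{"tx":0,"ty":0,"tz":0,"rx":0,"ry":0,"rz":0},{"tx":0,"ty":0,"tz":0,"rx":0,"ry":0,"rz":0},{"tx":0,"ty":0,"tz":0,"rx":0,"ry":0,"rz":0},{"tx":0,"ty":0,"tz":0,"rx":0,"ry":0,"rz":0},{"tx":0,"ty":0,"tz":0,"rx":0,"ry":0,"rz":0}]' 0.03 20; echo; python3 d.py 0.6245 -0.264 0.051 152.3
```

```text
time_s: 5.72
tool_pos: [0.6241, -0.263, 0.0495]
tool_rot: [180.0, -0.0, 152.4]
force: [-0.6, -0.3, 0.1]
grip_width: 0.087

time_s: 6.48
tool_pos: [0.6243, -0.2631, 0.0499]
tool_rot: [180.0, 0.0, 152.4]
force: [-1.3, -0.4, 3.2]
grip_width: 0.0408

t 6.475 pos [ 0.6243 -0.2631  0.0499] [1.7999e+02 3.0000e-02 1.5239e+02] F [-1.28 -0.38  3.16] w 0.0408
shift [-0.0006 -0.0007 -0.0011] turn [0.01 0.03 0.09] q [ -1.1  32.7  29.1  91.3 -17.6  60.5  95.3]
```

Width 40.8 mm means fully pinched. Lift.

```bash
python3 -m creep '[{"tx":0,"ty":0,"tz":-0.005,"rx":0,"ry":0,"rz":0},{"tx":0,"ty":0,"tz":-0.01,"rx":0,"ry":0,"rz":0},{"tx":0,"ty":0,"tz":-0.02,"rx":0,"ry":0,"rz":0},{"tx":0,"ty":0,"tz":-0.025,"rx":0,"ry":0,"rz":0},{"tx":0,"ty":0,"tz":-0.025,"rx":0,"ry":0,"rz":0},{"tx":0,"ty":0,"tz":-0.025,"rx":0,"ry":0,"rz":0},{"tx":0,"ty":0,"tz":-0.02,"rx":0,"ry":0,"rz":0},{"tx":0,"ty":0,"tz":-0.01,"rx":0,"ry":0,"rz":0},{"tx":0,"ty":0,"tz":0,"rx":0,"ry":0,"rz":0}]'; echo; python3 d.py 0.6155 0.2005 0.19 152.3
python3 - <<'E'
from h import *
o=[cv2.resize(C[n]["pixels"][y:y+120,x:x+120,::-1],None,fx=5,fy=5,interpolation=2) for n,x,y in(("scene",220,175),)]
cv2.imwrite("pics/c4.png",np.hstack(o))
E
```

```text
time_s: 7.6
tool_pos: [0.6244, -0.2631, 0.1903]
tool_rot: [180.0, 0.1, 152.4]
force: [0.2, 0.5, -2.1]
grip_width: 0.0406

t 7.6 pos [ 0.6244 -0.2631  0.1903] [1.7998e+02 7.0000e-02 1.5239e+02] F [ 0.17  0.47 -2.12] w 0.0406
shift [2.227e-01 4.067e-01 2.000e-04] turn [0.02 0.07 0.09] q [ -2.8  25.5  31.8  84.2 -13.6  74.1  92.5]
```

View pics/c4.png

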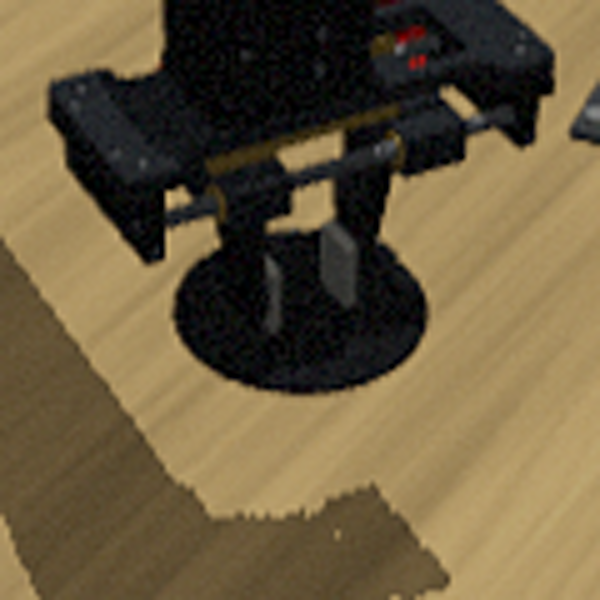

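The cap hangs level and pinched from the jaws (flange centre at about crop (300,311)). I'll carry it over the mouth.

```bash
python3 - <<'E'
from h import *
b=np.array([173,230,428,393.])/5-.4+np.array([220,175,220,175])
s=least_squares(lambda p:bb("scene",p[0],p[1],.1613,.053)-b,[.62,-.26]);print(s.x,s.fun)
E
python3 -m creep '[{"tx":0.01,"ty":0.019,"tz":0,"rx":0,"ry":0,"rz":0},{"tx":0.017,"ty":0.031,"tz":0,"rx":0,"ry":0,"rz":0},{"tx":0.017,"ty":0.031,"tz":0,"rx":0,"ry":0,"rz":0},{"tx":0.017,"ty":0.031,"tz":0,"rx":0,"ry":0,"rz":0},{"tx":0.017,"ty":0.031,"tz":0,"rx":0,"ry":0,"rz":0},{"tx":0.017,"ty":0.031,"tz":0,"rx":0,"ry":0,"rz":0},{"tx":0.017,"ty":0.031,"tz":0,"rx":0,"ry":0,"rz":0},{"tx":0.017,"ty":0.031,"tz":0,"rx":0,"ry":0,"rz":0},{"tx":0.017,"ty":0.031,"tz":0,"rx":0,"ry":0,"rz":0},{"tx":0.017,"ty":0.031,"tz":0,"rx":0,"ry":0,"rz":0},{"tx":0.017,"ty":0.031,"tz":0,"rx":0,"ry":0,"rz":0},{"tx":0.017,"ty":0.031,"tz":0,"rx":0,"ry":0,"rz":0},{"tx":0.017,"ty":0.031,"tz":0,"rx":0,"ry":0,"rz":0},{"tx":0.01,"ty":0.018,"tz":0,"rx":0,"ry":0,"rz":0},{"tx":0,"ty":0,"tz":0,"rx":0,"ry":0,"rz":0},{"tx":0,"ty":0,"tz":0,"rx":0,"ry":0,"rz":0}]'; echo; python3 d.py 0.6155 0.2005 0.139 152.3
python3 - <<'E'
from h import *
o=[cv2.resize(C[n]["pixels"][y:y+120,x:x+120,::-1],None,fx=5,fy=5,interpolation=2) for n,x,y in(("scene",310,90),)]
cv2.imwrite("pics/c5.png",np.hstack(o))
E
```

```text
[ 0.62752577 -0.2662748 ] [-0.19687077  0.21451418  0.1973298  -0.20638403]
time_s: 9.8
tool_pos: [0.6154, 0.2012, 0.1895]
tool_rot: [-179.9, 0.0, 152.3]
force: [1.1, -0.4, -0.3]
grip_width: 0.0406

t 9.8 pos [0.6154 0.2012 0.1895] [-1.7993e+02  4.0000e-02  1.5228e+02] F [ 1.14 -0.38 -0.27] w 0.0406
shift [-0.0004 -0.0006  0.0505] turn [-0.07  0.04 -0.02] q [-37.3  20.5  21.4  88.6  -7.6  72.3  47.4]
```

View pics/c5.png

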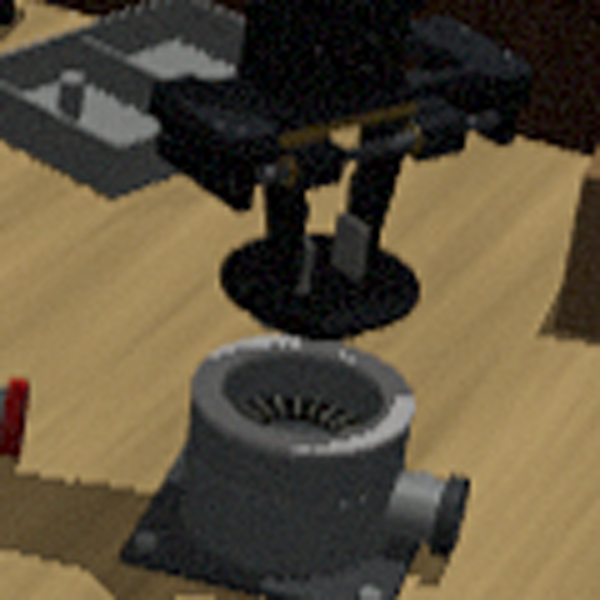

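```bash
python3 - <<'E'
from h import *
f=lambda l:np.array(l,float)/5-.4+np.array([310,90,310,90])
for b,z,r in((f([220,233,420,334]),.1605,.053),(f([190,337,414,453]),.09,.061)):
    s=least_squares(lambda p:bb("scene",p[0],p[1],z,r)-b,[.62,.2]);print(s.x,s.fun)
o=cv2.resize(C["top"]["pixels"][100:220,100:240,::-1],None,fx=5,fy=5,interpolation=2);cv2.imwrite("pics/c6.png",cv2.convertScaleAbs(o,alpha=1.6,beta=20))
E
```

```text
[0.61895771 0.1963693 ] [-0.13357262  0.29841147  0.13257026 -0.28020254]
[0.61655536 0.19790029] [-0.09527488 -0.12437644  0.09498605  0.09728147]
```

View pics/c6.png

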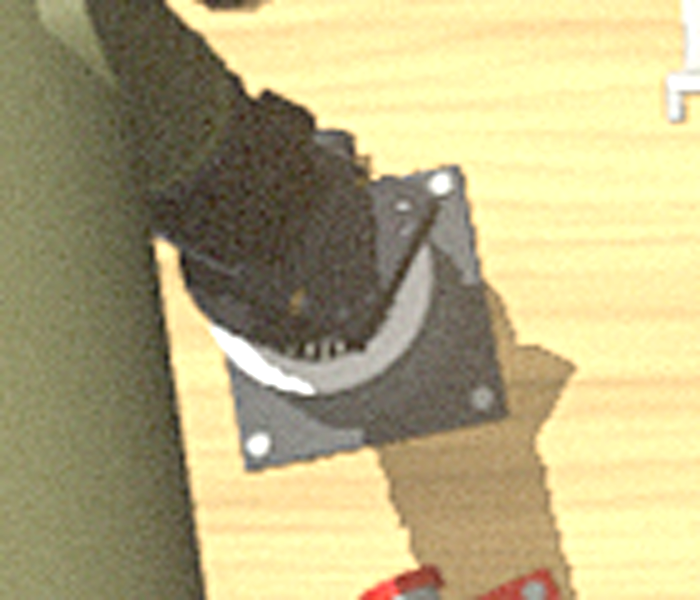

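Relative to the rim, the cap is about 2 mm off along tool x. I'll correct that and lower most of the way (seat expected at TCP z of about 0.124).

```bash
python3 -m creep '[{"tx":0.002,"ty":0,"tz":0.01,"rx":0,"ry":0,"rz":0},{"tx":0,"ty":0,"tz":0.015,"rx":0,"ry":0,"rz":0},{"tx":0,"ty":0,"tz":0.015,"rx":0,"ry":0,"rz":0},{"tx":0,"ty":0,"tz":0.01,"rx":0,"ry":0,"rz":0},{"tx":0,"ty":0,"tz":0.005,"rx":0,"ry":0,"rz":0},{"tx":0,"ty":0,"tz":0,"rx":0,"ry":0,"rz":0},{"tx":0,"ty":0,"tz":0,"rx":0,"ry":0,"rz":0}]'; echo; python3 d.py 0.6155 0.2005 0.124 152.3
python3 - <<'E'
from h import *
o=[cv2.resize(C[n]["pixels"][y:y+100,x:x+120,::-1],None,fx=6,fy=6,interpolation=2) for n,x,y in(("scene",310,120),)]
cv2.imwrite("pics/c7.png",np.hstack(o))
E
```

```text
time_s: 10.88
tool_pos: [0.6138, 0.2043, 0.1352]
tool_rot: [180.0, 0.0, 152.4]
force: [0.6, 1.0, -0.6]
grip_width: 0.0408

t 10.875 pos [0.6138 0.2043 0.1352] [1.7995e+02 4.0000e-02 1.5239e+02] F [ 0.63  0.99 -0.58] w 0.0408
shift [-0.0032 -0.0026  0.0112] turn [0.05 0.04 0.09] q [-37.1  22.8  20.8  92.1  -8.6  66.6  47.9]
```

View pics/c7.png

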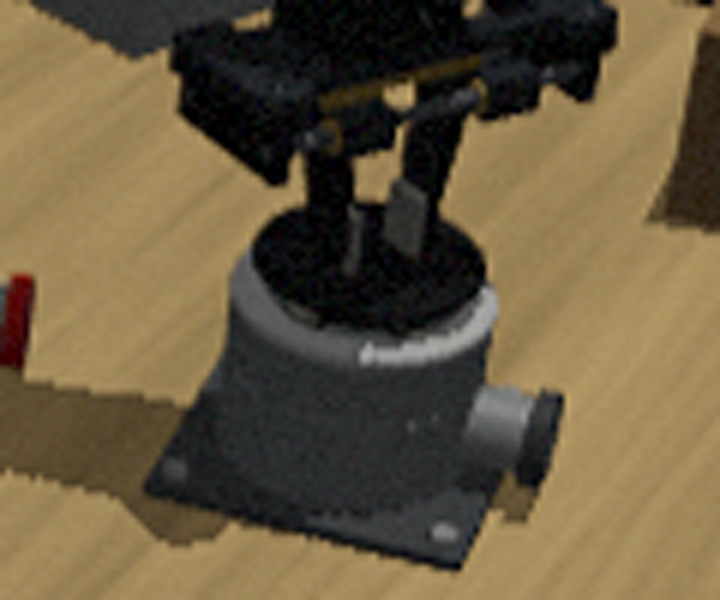

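```bash
python3 - <<'E'
from h import *
f=lambda l:np.array(l,float)/6-.42+np.array([310,120,310,120])
b=f([252,201,487,330]);
s=least_squares(lambda p:bb("scene",p[0],p[1],.106,.053)-b,[.62,.2]);print(s.x,s.fun)
b=f([230,0,498,367]);s=least_squares(lambda p:(bb("scene",p[0],p[1],.09,.061)-b)[[0,2,3]],[.62,.2]);print(s.x,s.fun)
E
python3 d.py 0.6145 0.2020 0.124 152.3
```

```text
[0.61862482 0.19675986] [-0.10850069  0.66909085  0.10709628 -0.606712  ]
[0.61802621 0.19639802] [-0.18868966  0.18772929 -0.02274913]
t 11.075 pos [0.6137 0.2043 0.1351] [1.7996e+02 3.0000e-02 1.5239e+02] F [-0.38 -0.64 -1.59] w 0.0407
shift [-0.0018 -0.0016  0.0111] turn [0.04 0.03 0.09] q [-37.1  22.8  20.8  92.1  -8.6  66.6  47.9]
```

Flange and rim are concentric within about 1 mm. I'll finish lowering slowly.

```bash
python3 -m creep '[{"tx":-0.0005,"ty":-0.001,"tz":0.004,"rx":0,"ry":0,"rz":0},{"tx":0,"ty":0,"tz":0.004,"rx":0,"ry":0,"rz":0},{"tx":0,"ty":0,"tz":0.002,"rx":0,"ry":0,"rz":0},{"tx":0,"ty":0,"tz":0,"rx":0,"ry":0,"rz":0},{"tx":0,"ty":0,"tz":0,"rx":0,"ry":0,"rz":0}]'; echo; python3 d.py 0.6155 0.2005 0.124 152.3
```

```text
time_s: 11.7
tool_pos: [0.6135, 0.2031, 0.1246]
tool_rot: [180.0, 0.0, 152.4]
force: [0.3, 0.4, -0.5]
grip_width: 0.0406

t 11.7 pos [0.6135 0.2031 0.1246] [179.99   0.   152.39] F [ 0.34  0.38 -0.51] w 0.0406
shift [-0.003  -0.0014  0.0006] turn [0.01 0.   0.09] q [-37.   23.3  20.7  92.7  -8.8  65.5  48.2]
```

```bash
python3 -m creep '[{"tx":0,"ty":0,"tz":0.001,"rx":0,"ry":0,"rz":0},{"tx":0,"ty":0,"tz":0.001,"rx":0,"ry":0,"rz":0},{"tx":0,"ty":0,"tz":0,"rx":0,"ry":0,"rz":0},{"tx":0,"ty":0,"tz":0,"rx":0,"ry":0,"rz":0}]'; echo; python3 d.py 0.6155 0.2005 0.124 152.3
python3 - <<'E'
from h import *
o=[cv2.resize(C[n]["pixels"][y:y+100,x:x+120,::-1],None,fx=6,fy=6,interpolation=2) for n,x,y in(("scene",310,120),)]
cv2.imwrite("pics/c8.png",np.hstack(o))
E
```

```text
time_s: 12.2
tool_pos: [0.6136, 0.2031, 0.1239]
tool_rot: [180.0, 0.0, 152.4]
force: [-2.4, -0.9, 5.7]
grip_width: 0.0403

t 12.2 pos [0.6136 0.2031 0.1239] [1.7996e+02 1.0000e-02 1.5239e+02] F [-2.4  -0.85  5.71] w 0.0403
shift [-0.0029 -0.0014 -0.0001] turn [0.04 0.01 0.09] q [-37.   23.3  20.7  92.8  -8.9  65.4  48.2]
```

View pics/c8.png

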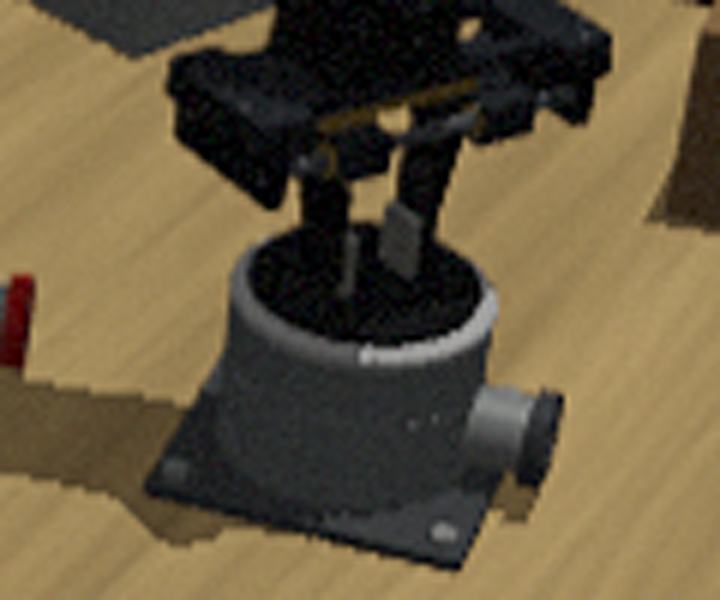

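Seated: the upward force is 5.7 N at the expected height, and the flange lies concentric on the rim. Release, then retreat.

```bash
python3 -m creep '[{"tx":0,"ty":0,"tz":0,"rx":0,"ry":0,"rz":0},{"tx":0,"ty":0,"tz":0,"rx":0,"ry":0,"rz":0},{"tx":0,"ty":0,"tz":0,"rx":0,"ry":0,"rz":0},{"tx":0,"ty":0,"tz":0,"rx":0,"ry":0,"rz":0},{"tx":0,"ty":0,"tz":0,"rx":0,"ry":0,"rz":0},{"tx":0,"ty":0,"tz":0,"rx":0,"ry":0,"rz":0}]' 0.087; echo; python3 -m creep '[{"tx":0,"ty":0,"tz":-0.005,"rx":0,"ry":0,"rz":0},{"tx":0,"ty":0,"tz":-0.01,"rx":0,"ry":0,"rz":0},{"tx":0,"ty":0,"tz":-0.02,"rx":0,"ry":0,"rz":0},{"tx":0,"ty":0,"tz":-0.02,"rx":0,"ry":0,"rz":0},{"tx":0,"ty":0,"tz":-0.02,"rx":0,"ry":0,"rz":0},{"tx":0,"ty":0,"tz":-0.02,"rx":0,"ry":0,"rz":0},{"tx":0,"ty":0,"tz":-0.015,"rx":0,"ry":0,"rz":0},{"tx":0,"ty":0,"tz":0,"rx":0,"ry":0,"rz":0}]'
python3 - <<'E'
from h import *
o=[cv2.resize(C[n]["pixels"][y:y+100,x:x+120,::-1],None,fx=6,fy=6,interpolation=2) for n,x,y in(("scene",310,120),)]
cv2.imwrite("pics/c9.png",np.hstack(o))
E
```

```text
time_s: 13.05
tool_pos: [0.6133, 0.2031, 0.1223]
tool_rot: [-180.0, -0.0, 152.4]
force: [-0.0, -0.0, 0.4]
grip_width: 0.0855

time_s: 14.05
tool_pos: [0.6141, 0.2032, 0.2343]
tool_rot: [179.9, 0.1, 152.4]
force: [0.5, -0.5, 0.0]
grip_width: 0.0874
```

View pics/c9.png

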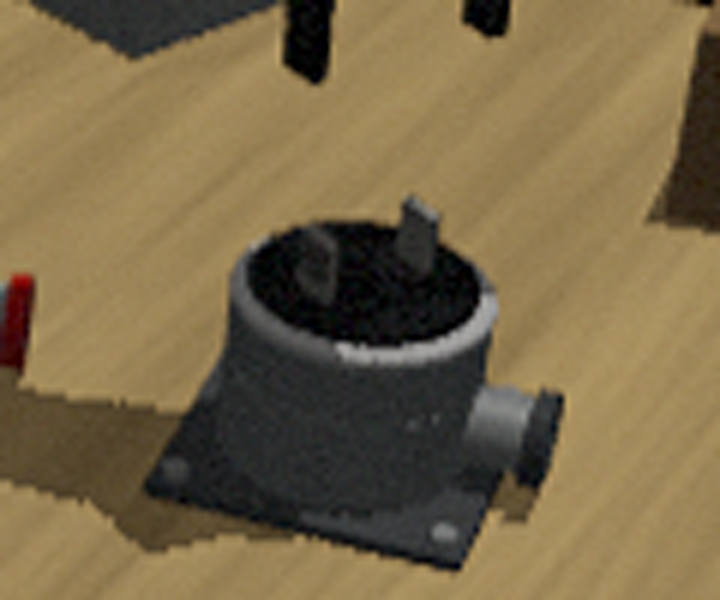

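The picture shows the flange flat on the rim, the tabs apart with tops near (320,240) and (420,206), and the fingers clear. I'll measure the tab spread.

```bash
python3 - <<'E'
from h import *
o=cv2.resize(C["scene"]["pixels"][145:195,340:400,::-1],None,fx=12,fy=12,interpolation=2);cv2.imwrite("pics/c10.png",cv2.convertScaleAbs(o,alpha=2,beta=20))
a=[ray("scene",u/6-.42+310,v/6-.42+120,.125) for u,v in((320,242),(420,206))];print(a,np.linalg.norm(a[0]-a[1]))
E
```

```text
[array([0.60451322, 0.17108794]), array([0.62726536, 0.22655188])] 0.059949215855855525
```

View pics/c10.png

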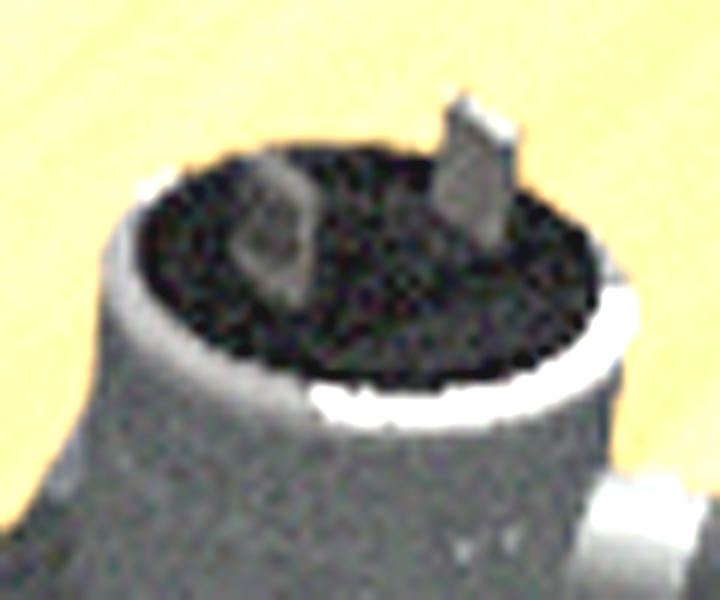

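The tab spread of about 56–60 mm centre to centre means fully sprung out (36 mm when pinched). The flange is flat and concentric, and the fingers are clear.

```bash
python3 -c "
from cell import env
print(env.get_obs()['time_s'],env.sign_off())"
```

```text
the job is handed in; nothing more can be done
14.25 None
```

The larger black cap is in the grey filter housing's mouth, and I handed the job in at 14.25 s of the 38 s. I pinched its tabs (opening 40.8 mm), carried it over and lowered it until the flange met the rim. Contact came at 5.7 N with the TCP at z = 0.124 m, as expected. I then released it and backed the arm straight up. I did not touch the smaller cap, the orange cap or the red housing.

**Last checks:**
- **Seating:** the last scene-camera picture shows the flange flat and concentric on the rim.
- **Tabs:** they measure about 60 mm centre to centre, where 56 mm is fully free and 36 mm pinched. The 4 mm excess is pixel-reading error. The noses under the rim can't be seen, so I judged them from the tab spread.
- **Robot:** the fingers were well clear and the force reading was near zero.

**Disagreements:**
- The two cameras differed by 2–5 mm on the cap and mouth positions.
- After the first lowering the TCP read about 3–4 mm from the planned point, though the picture showed the cap aligned within about 1 mm.
- My first move command was refused because its rows did not give all six values. Nothing moved.

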